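# Refit the knob of a bench regulating transformer and turn it down to zero

## Task

The control knob has come off the regulating transformer on the repair bench. Push it back onto the keyed spindle, pressing lightly and turning it slowly until the keyway finds the key and the knob drops fully home; never ram the sprung spindle down to its bottom stop. Then turn the seated knob anticlockwise until its pointer is at the long zero mark, let go, and leave the other things on the bench where they are.

Things in the scene. Friction and masses are not known exactly. Their poses are not given: they have to be found in the camera images.
- knob: Loose round black knob standing bore-down on the bench, 42 mm diameter, 36 mm high, about 60 g. Origin: centre of its underside; z up. Its x axis is the direction of the white line on top, of the pointer nose at its foot and of the keyway below. Blind bore 13.6 mm across, 27 mm deep; keyway 6.6 mm wide, out to 12 mm from the axis, over the whole depth.
- knob_pointer (a point): End of the knob's pointer nose (6 mm wide, 5 mm high, at the foot of the rim), 27 mm from the knob's axis, 2.5 mm above its underside; axes as the knob's. Above the nose the knob's side is plain and round, to be gripped at any yaw.
- unit: Regulating transformer, a fixed grey case 140 x 140 mm, flat aluminium panel on top 65 mm above the bench. Origin: centre of its underside; z up. The vertical steel spindle stands in the middle of the panel. Its shaft turns stiffly (0.15 N m; light pressing does not drag it round), anticlockwise from above as far as a stop at the zero mark.
- spindle_seat (a point): Middle of the top of the spindle's round collar (26 mm diameter, 8 mm above the panel, 73 mm above the bench), spindle unpressed: the knob's origin lies here when fully home. Axes as the unit's.
- shaft_top (a point): End of the round shaft, 22 mm above the collar, 12 mm diameter, last 5 mm tapering to 6 mm. From collar to 11 mm above it a key 5 mm wide sticks out on one side to 10.5 mm from the axis, at first within 35 degrees of the unit's x axis; its angle is not measured. A knob at the wrong angle stops on the key, 11 mm above home; with the keyway over the key (5 degrees of play each way) it drops.
- zero_mark (a point): Inner end of the long black zero mark on the panel, 27 mm from the spindle axis, 80 degrees anticlockwise (seen from above) of the unit's x axis. The pointer's end stands over this point when the control is at zero.
- spindle (a joint): How far the spindle (collar, shaft and key together) is pressed down against its spring, m: 0 at rest, 0.008 on its bottom stop. The spring starts to yield at 3 N and takes 2 N more per mm: 9 N at 3 mm, 19 N at the bottom. Pressed further than 7 mm (17 N) counts as ramming it.
- tape: Roll of masking tape lying flat, 96 mm diameter, 24 mm high. Origin at the centre of its underside. Leave it alone.
- mug: Steel mug, 76 mm diameter, 90 mm high. Origin at the centre of its underside. Leave it alone.
- driver: Green-handled screwdriver lying flat, 190 mm long. Leave it alone.
- board: Green circuit board lying flat, 70 x 100 mm, 10 mm high with its chips. Leave it alone.
Not all that is in view belongs to the job. Of the things that look like the unit, the larger one is meant. Several things have the shape of the knob; the one meant has the colours described above.

How it is judged (in metres and radians):
On the way:
1. the knob is fully home on the keyed spindle (horizontal distance between knob and spindle_seat below 0.003 m and z of knob in the frame of spindle_seat below 0.002 m and angle between knob's own z axis and vertical below 0.12 rad), for 0.2 s.
At the end, for the whole second after the job is handed in: The knob is fully home and at rest: its underside within 2 mm of the collar's unpressed height, its axis within 3 mm of the spindle's and upright within 0.08 rad, the pointer's end within 6 mm (about 13 degrees) of the zero mark's inner end, seen from above (horizontal distance between knob and spindle_seat below 0.003 m and z of knob in the frame of spindle_seat between -0.002 and 0.002 m and angle between knob's own z axis and vertical below 0.08 rad and horizontal distance between knob_pointer and zero_mark below 0.006 m and linear speed of knob below 0.02 m/s); the robot touches nothing.
It fails at once if the spindle is rammed down further than 7 mm (17 N) (value of joint spindle above 0.007 m).
It fails at once if a bystander is moved by more than 20 mm (distance of any of tape, mug, driver, board from where it was at the start of the episode above 0.02 m).
It also fails if it takes over 64 s, if anything falls off the work surface, if the arm or the gripper's body presses on something with over 40 N, if the wrist force passes 120 N, or if a joint passes its speed limit or range.

## Robot

A 6-joint arm with a two-finger parallel gripper is mounted at the origin on the work surface. World frame = base frame: x ahead of the robot, y to its left, z up, the work surface at z = 0. Lengths are in mm, angles in degrees, forces in N, time in s.
With the tool pointing down it reaches from about 350 to 775 mm from the base axis. Payload 5.5 kg.
Tool frame: the origin (TCP) lies where the fingers leave the gripper's body, on its centre line; the fingertips stand 73 mm ahead of it and the grasp point (between the pads) lies 54 mm ahead of it; z points along the fingers, y is the line along which they close (so a half turn about z gives the same grasp; the last joint's range is limited). The gripper opens to 85 mm and grips with 20 to 120 N. Pads are 22 mm wide; open, the fingers measure 114 mm over their backs; the gripper's body (76 mm by 85 mm) begins 54 mm behind the grasp point. The pads swing forward as they close: fully open they stand 13 mm farther back than shut.
Start: joints at [-83.056, 17.945, 2.641, 74.691, 0, 82.002], TCP at [148.259, -555.593, 303.923] pointing down, gripper open.
Joint ranges: [-158.12, 158.12], [-49.38, 96.58], [-58.88, 72.47], [-126.05, 133.96], [-84.25, 85.87], [-180, 180]. Speed limits (degrees/s): [147.25, 147.25, 180, 180, 180, 180].

## Interface

Orientations are given as a 3x3 rotation matrix whose columns are the frame's x, y, z axes.
In Python, from station import arm gives the robot as it stands. The module is installed in compiled form; this text tells all that it offers.
- The arm moves only by the tool move_arm, never from a script. Its argument "targets" is a list of rows, each a list of 3 entries, a list of its own where there are three numbers: the shift along the tool's x, y, z scaled (see below), then the turn, a rotation vector about the tool's x, y, z scaled (see below), then the opening, from -1 (shut) to 1 (fully open). A call has 1 to 12 rows; each row is the pose to reach, as a shift and turn from the pose commanded when the call began, along the tool's axes at that moment, turning the shorter way round; what a row does not reach only later rows make up. The controller multiplies each number of a shift by 0.5 m and each number of a turn by pi rad. A row lasts 1/10 s, in which the tool goes at most 50 mm and 8.59 degrees, less where a joint would pass 70% of its speed; a pose out of reach is approached as far as the arm can. A call with a number of a shift or a turn outside -1 to 1 is refused whole. A call with a gripper value outside its range is refused whole. The fingers move at their own pace and stop on an object; "squeeze" is the grip in N (left out, the last holds). Time passes only in rows, so rows that repeat a pose let the fingers close. It gives the time, the measured TCP pose, the force, the opening and the grip force at its end, in the units of the state.
- arm.state(): the state, without advancing time (a new reading comes with each control period).
- arm.camera(name): name is "scene" or "side" or "wrist"; returns the picture (480x640x3 uint8, red, green, blue); there is no depth.
- arm.get_calibration(name): a dict with "fov_y" (degrees; the focal length in pixels is half the picture's height over the tangent of half this angle, whatever the lens; pixels are square), "cx", "cy" (the principal point, pixels), "world_to_cam" (4x4, takes a point from world to camera coordinates); the wrist camera has in their place "mount" (4x4, takes a point from camera to tool coordinates, whose origin is the TCP and whose axes are the flange's). Camera axes: x right, y up, looking along -z (the intrinsics and any distortion apply to the point x, -y, -z); pixel columns grow to the right and rows downward; lengths in mm; the calibration is good to about 2 mm. A picture is of the moment at which its call begins: read the wrist's pose just before it. get_calibration takes no time and is no camera call.
- arm.close_job(): hands the job in; it is judged then, once.
The state is a dict: "time": time; "q": joint angles; "joint_vel": joint speeds; "tau": joint torques, N m; "ee_pos": TCP position; "tool_rot": TCP orientation; "force": force on the tool from outside, world axes, zero at the start; "moment": the same for the moment, N m; "gripper_width": opening from 0.0 (shut) to 1.0 (fully open); "grip_force": force on a finger pad.
Only numpy, scipy, OpenCV 4.12 (cv2) and the standard library are available. Lean on these libraries where they do the work, as an engineer would, in place of code of your own. Each camera call takes 0.05 s, during which the arm holds its last target. There are 200 camera calls.

## Working session

There is one attempt and no reset: what is moved stays moved. The work goes in short steps, Python scripts to look and compute and a tool call to move; the robot and the scene stay as the last step left them, time stands still between calls to the robot, and variables do not carry over. Pictures are saved under pics/ and viewed, at most 10 in all, crops included, and the job is handed in when it is done.

Besides the shell and the picture viewer there is one more tool, called after "Request:" as name(argument=value, ...) on one line, values as JSON. move_arm: Moves the arm, as the interface text tells. Shifts and turns lie within -1 to 1; 1 stands for 0.5 m of shift or pi rad of turn. Its arguments: {"type":"object","properties":{"targets":{"type":"array","items":{"type":"array"}},"squeeze":{"type":"number"}},"required":["targets"]}

```bash
mkdir -p pics; cat > h.py <<'E'
import numpy as np, cv2
from station import arm
def K(c):
    f=240/np.tan(np.radians(c['fov_y'])/2); return f,c['cx'],c['cy']
def pose(name,st=None):
    c=arm.get_calibration(name)
    if 'mount' in c:
        st=st or arm.state(); T=np.eye(4); T[:3,:3]=np.array(st['tool_rot']); T[:3,3]=st['ee_pos']
        return c,T@np.array(c['mount'])
    return c,np.linalg.inv(np.array(c['world_to_cam']))
def ray(name,uv,z,P=None):
    c,T=P or pose(name); f,cx,cy=K(c)
    d=T[:3,:3]@np.array([(uv[0]-cx)/f,-(uv[1]-cy)/f,-1]); o=T[:3,3]
    return o+d*(z-o[2])/d[2]
def proj(name,p,P=None):
    c,T=P or pose(name); f,cx,cy=K(c)
    q=np.linalg.inv(T)@np.append(p,1); return np.array([cx+f*q[0]/-q[2],cy-f*q[1]/-q[2]])
def shot(name,fn):
    P=pose(name); im=arm.camera(name); cv2.imwrite('pics/'+fn,im[:,:,::-1]); return im,P
E
python3 - <<'E'
from h import *
for n in ['scene','side','wrist']:
    im,P=shot(n,n+'0.png'); print(n,{k:(np.round(v,3).tolist()) for k,v in P[0].items() if k not in('x',)})
print(arm.state())
E
```

```text
scene {'fov_y': 55.726, 'cx': 316.457, 'cy': 243.631, 'world_to_cam': [[0.681, 0.733, 0.001, -392.656], [-0.4, 0.371, 0.838, 114.148], [0.614, -0.571, 0.545, -1355.419], [0.0, 0.0, 0.0, 1.0]]}
side {'fov_y': 45.935, 'cx': 321.197, 'cy': 248.872, 'world_to_cam': [[0.983, -0.185, -0.002, -530.349], [0.115, 0.604, 0.788, -179.105], [-0.144, -0.775, 0.615, -1428.665], [0.0, 0.0, 0.0, 1.0]]}
wrist {'fov_y': 70.9, 'cx': 325.445, 'cy': 246.615, 'mount': [[-0.001, 0.963, 0.27, 68.378], [1.0, 0.001, 0.001, 0.111], [0.001, 0.27, -0.963, -70.599], [0.0, 0.0, 0.0, 1.0]]}
{'time': 0.15, 'q': array([-8.30569522e+01,  1.79809768e+01,  2.59276410e+00,  7.46897458e+01,
        1.78506500e-03,  8.20009954e+01]), 'joint_vel': array([-0.01394913, -0.1423892 ,  0.29176619, -0.02289611, -0.06776739,
        0.0465586 ]), 'tau': array([ 2.06963530e-03, -4.81065631e+01,  2.98815608e+01,  1.39659541e-02,
       -9.18890555e-05, -2.15198440e-05]), 'ee_pos': array([ 148.21885377, -555.28914094,  303.21904836]), 'tool_rot': array([[ 9.66187116e-01,  2.57841888e-01, -1.33550175e-04],
       [ 2.57841829e-01, -9.66186192e-01,  1.35442128e-03],
       [ 2.20192206e-04, -1.34305921e-03, -9.99999074e-01]]), 'force': array([ 0.59992001, -0.47508859,  0.09815589]), 'moment': array([-0.05943217,  0.02690618, -0.0483806 ]), 'grip_force': 0.0, 'gripper_width': 0.9970652016810597}
```

View pics/scene0.png

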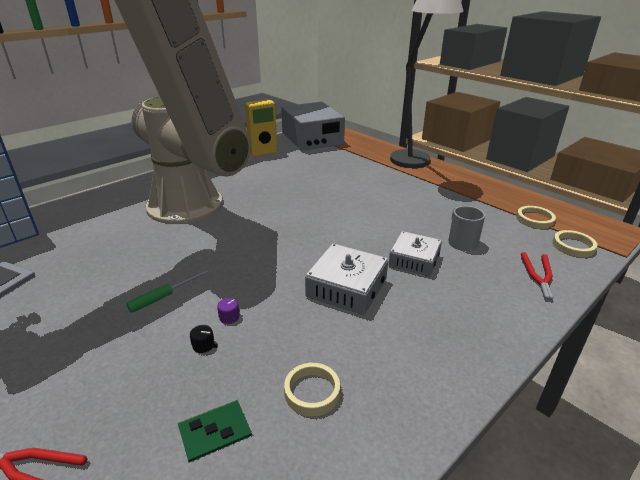

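View pics/side0.png

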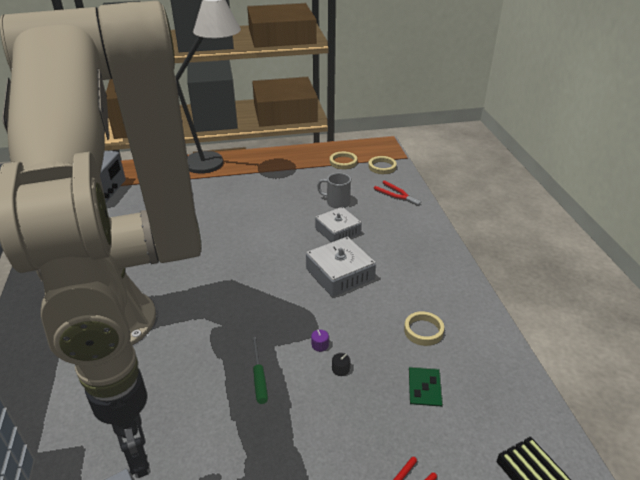

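Candidates: black knob at scene (203,338) against the purple one at (229,310), so I take the black. For the unit, the larger case is at (347,275) and the smaller at (415,252), so I take the larger. I'll check both in one close crop.

```bash
python3 - <<'E'
from h import *
ims={n:cv2.imread(f'pics/{n}0.png') for n in('scene','side')}
box={'scene':(185,318,225,360),'side':(325,345,360,382)}
for n,im in ims.items():
    x0,y0,x1,y1=box[n]; m=(im[y0:y1,x0:x1].max(2)<45).astype(np.uint8)
    k,l,s,c=cv2.connectedComponentsWithStats(m); i=1+s[1:,4].argmax(); uv=c[i]+[x0,y0]
    print(n,'knob blob',s[i],uv,ray(n,uv,18).round(1))
print('shaft top',ray('scene',(349,255),95).round(1),ray('side',(340,250),95).round(1))
for n,cs in {'scene':[(343,244),(387,264),(363,292),(307,272)],'side':[(344,238),(375,262),(339,279),(306,260)]}.items():
    print(n,[ray(n,c,65)[:2].round(0).tolist() for c in cs])
print('wrist fwd',ray('wrist',(320,240),0))
a=cv2.resize(ims['scene'][315:355,180:240],None,fx=8,fy=7,interpolation=cv2.INTER_CUBIC)[:,:400]
b=cv2.resize(ims['scene'][240:310,300:395],None,fx=4.2,fy=4,interpolation=cv2.INTER_CUBIC)[:280]
cv2.imwrite('pics/c1.png',np.hstack([a[:280],b]))
E
```

```text
scene knob blob [  5   8  27  27 527] [201.971537   339.36432638] [ 537.6 -261.7   18. ]
side knob blob [  7   9  18  22 302] [340.37748344 364.8410596 ] [ 534.2 -265.7   18. ]
shaft top [607.3  66.5  95. ] [600.4  52.9  95. ]
scene [[537.0, 122.0], [658.0, 135.0], [688.0, 24.0], [561.0, -13.0]]
side [[631.0, 141.0], [689.0, 22.0], [581.0, -27.0], [511.0, 65.0]]
wrist fwd [ 118.97110392 -555.91503077    0.        ]
```

View pics/c1.png

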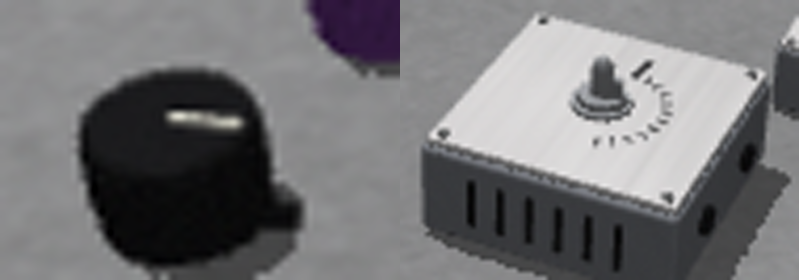

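The crop confirms the black knob with its white line and nose, and the larger case with its dial; the zero mark is near scene (358,257). Next I move the wrist camera over the knob.

Request:
move_arm(targets=[[[0.9,-0.36,0.12],[0,0,0],1],[[0.9,-0.36,0.12],[0,0,0],1],[[0.9,-0.36,0.12],[0,0,0],1],[[0.9,-0.36,0.12],[0,0,0],1],[[0.9,-0.36,0.12],[0,0,0],1],[[0.9,-0.36,0.12],[0,0,0],1],[[0.9,-0.36,0.12],[0,0,0],1],[[0.9,-0.36,0.12],[0,0,0],1],[[0.9,-0.36,0.12],[0,0,0],1],[[0.9,-0.36,0.12],[0,0,0],1],[[0.9,-0.36,0.12],[0,0,0],1],[[0.9,-0.36,0.12],[0,0,0],1]])

```text
time: 1.35
ee_pos: [536.9, -264.7, 243.2]
tool_rot: [[0.966, 0.26, -0.001], [0.26, -0.966, 0.0], [-0.001, -0.001, -1.0]]
force: [-0.5, -0.5, -0.0]
gripper_width: 1.0
grip_force: 0.0
```

```bash
python3 - <<'E'
from h import *
im,P=shot('wrist','w1.png'); s=arm.state(); print(s['ee_pos'],s['q'],s['tool_rot'].round(3).tolist(),proj('wrist',(536,-264,36),P))
E
```

```text
[ 536.25078567 -265.60576816  243.50332631] [-3.40192208e+01  2.18739407e+01 -2.57415237e-01  6.79278939e+01
 -3.28690656e-02  1.31012314e+02] [[0.966, 0.258, -0.001], [0.258, -0.966, 0.0], [-0.001, -0.0, -1.0]] [324.73413028 236.29030204]
```

View pics/w1.png

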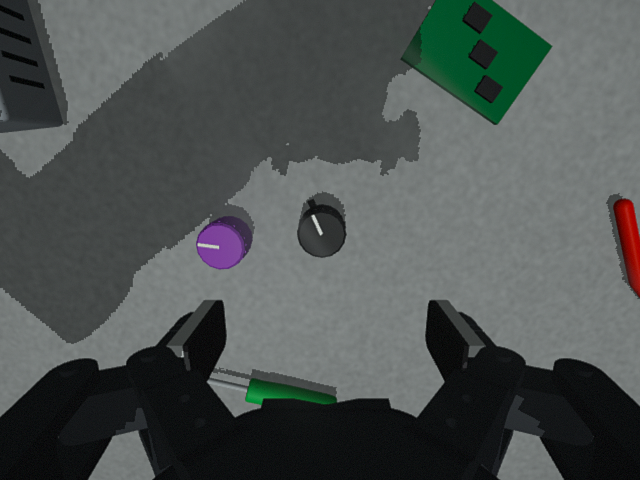

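The black knob's top is centred at about (321,231), with its line pointing up-left to (313,216); the purple knob is at (222,244), near the left finger.

```bash
python3 - <<'E'
from h import *
st=arm.state(); P=pose('wrist',st); im=cv2.imread('pics/w1.png')
r=im[190:262,290:355]; 
m=((r.max(2)>150)&(np.ptp(r,axis=2)<40)).astype(np.uint8)
k,l,s,c=cv2.connectedComponentsWithStats(m); print(s[1:])
m[:10]=0
# line: near knob only
yy,xx=np.nonzero(m); sel=(np.hypot(xx+290-321,yy+190-231)<22); pts=np.c_[xx+290,yy+190][sel]
W=np.array([ray('wrist',p,36,P)[:2] for p in pts]); v=np.linalg.svd(W-W.mean(0))[2][0]
# knob disc
d=((r.max(2)<75)).astype(np.uint8); d=cv2.morphologyEx(d,cv2.MORPH_CLOSE,np.ones((7,7)));
cn=max(cv2.findContours(d,0,1)[0],key=cv2.contourArea); print('bbox',cv2.boundingRect(cn))
g=cv2.cvtColor(im,cv2.COLOR_BGR2GRAY)
C=ray('wrist',(321,231),36,P); print('centre',C, 'radius', np.linalg.norm(ray('wrist',(345,231),36,P)-C))
v*=np.sign(v@(W.mean(0)-C[:2])); print('line mean',W.mean(0),'len',np.ptp(W@v),'yaw',np.degrees(np.arctan2(v[1],v[0])))
n=v; print('perp offset of centre', (C[:2]-W.mean(0))@np.array([-v[1],v[0]]))
a=cv2.imread('pics/scene0.png')
S=ray('scene',(348,268),73); Z=ray('scene',(356,259),65); print(S,Z)
cv2.imwrite('pics/c2.png',cv2.resize(im[190:270,280:360],None,fx=7,fy=7,interpolation=cv2.INTER_CUBIC))
E
```

```text
[[22 25 10 20 62]]
bbox (7, 0, 50, 68)
centre [ 539.02382422 -260.69912123   36.        ] radius 20.297785436095367
line mean [ 543.59482506 -255.62385528] len 17.920683996559035 yaw 37.90907756678776
perp offset of centre -1.1958480128669442
[618.06346274  53.32406938  73.        ] [599.28045679  99.02607406  65.        ]
```

View pics/c2.png

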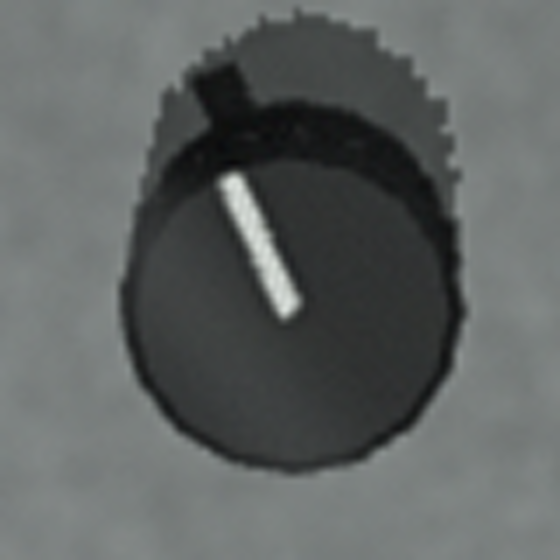

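The knob is at about (536,−262.5) with yaw 38°, and the scene and side estimates agree. I'll turn the tool to yaw 90° so the fingers avoid the purple knob and the wrist keeps its range, then go down.

Request:
move_arm(targets=[[[0,-0.006,0.1],[0,0,-0.417],1],[[0,-0.006,0.2],[0,0,-0.417],1],[[0,-0.006,0.2],[0,0,-0.417],1],[[0,-0.006,0.2],[0,0,-0.417],1],[[0,-0.006,0.2],[0,0,-0.417],1],[[0,-0.006,0.2],[0,0,-0.417],1],[[0,-0.006,0.2],[0,0,-0.417],1],[[0,-0.006,0.2],[0,0,-0.417],1],[[0,-0.006,0.2],[0,0,-0.417],1],[[0,-0.006,0.25],[0,0,-0.417],1],[[0,-0.006,0.3],[0,0,-0.417],1],[[0,-0.006,0.333],[0,0,-0.417],1]])

```text
time: 2.6
ee_pos: [534.0, -264.1, 76.4]
tool_rot: [[0.003, 1.0, -0.001], [1.0, -0.003, 0.0], [0.0, -0.001, -1.0]]
force: [-0.4, -0.6, -0.3]
gripper_width: 1.003
grip_force: 0.0
```

Request:
move_arm(targets=[[[0,0,0],[0,0,0],1],[[0,0,0],[0,0,0],-0.3],[[0,0,0],[0,0,0],-1],[[0,0,0],[0,0,0],-1],[[0,0,0],[0,0,0],-1],[[0,0,0],[0,0,0],-1],[[0,0,0],[0,0,0],-1],[[0,0,0],[0,0,0],-1],[[0,0,0],[0,0,0],-1],[[0,0,0],[0,0,0],-1]], squeeze=40)

```text
time: 3.6
ee_pos: [536.6, -263.5, 79.0]
tool_rot: [[0.0, 1.0, 0.002], [1.0, -0.0, -0.002], [-0.002, 0.002, -1.0]]
force: [-1.0, -0.6, 6.6]
gripper_width: 0.476
grip_force: 40.9
```

Request:
move_arm(targets=[[[0,0,-0.1],[0,0,0],-1],[[0,0,-0.2],[0,0,0],-1],[[0,0,-0.3],[0,0,0],-1],[[0.1,0.01,-0.34],[0,0,0],-1],[[0.2,0.02,-0.34],[0,0,0.05],-1],[[0.3,0.03,-0.34],[0,0,0.1],-1],[[0.4,0.04,-0.34],[0,0,0.14],-1],[[0.5,0.04,-0.34],[0,0,0.18],-1],[[0.534,0.04,-0.34],[0,0,0.22],-1],[[0.534,0.04,-0.34],[0,0,0.239],-1],[[0.534,0.04,-0.34],[0,0,0.239],-1],[[0.534,0.04,-0.34],[0,0,0.239],-1]])

```text
time: 4.8
ee_pos: [555.9, 4.2, 247.5]
tool_rot: [[0.681, 0.732, 0.0], [0.732, -0.681, -0.0], [0.0, 0.0, -1.0]]
force: [-0.3, -0.6, -0.9]
gripper_width: 0.474
grip_force: 40.8
```

```bash
python3 - <<'E'
from h import *
im,P=shot('wrist','w2.png'); np.save('w2T.npy',P[1]); s=arm.state(); print(s['ee_pos'],s['q'].round(1),s['tool_rot'].round(3).tolist(),s['force'],s['grip_force'])
E
```

```text
[555.87114752   3.82148501 247.43908737] [ -7.9  17.1  -6.5  66.4  -0.  125.1] [[0.682, 0.732, 0.0], [0.732, -0.682, -0.0], [-0.0, 0.0, -1.0]] [-0.61816951 -0.45130166 -0.08798519] 40.84849920356646
```

View pics/w2.png

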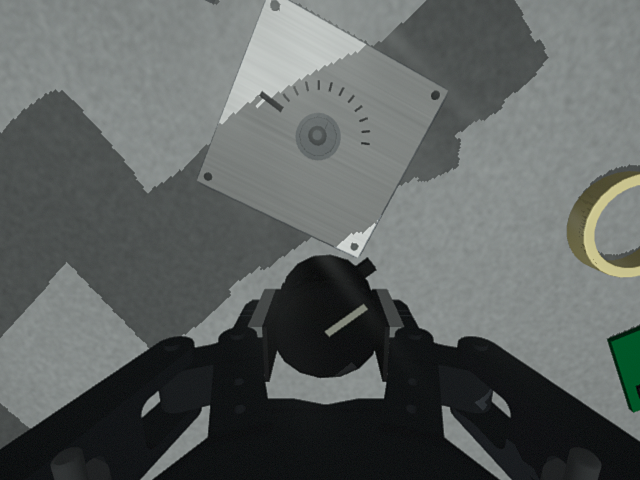

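The spindle is at (318,136), the zero mark's inner end at about (281,110), and the panel screws at (275,5), (436,96), (354,246) and (207,177). The held knob's line runs from (328,334) to (367,308).

```bash
python3 - <<'E'
from h import *
P=(arm.get_calibration('wrist'),np.load('w2T.npy')); im=cv2.imread('pics/w2.png'); g=cv2.cvtColor(im,cv2.COLOR_BGR2GRAY)
sc=[]
for u,v in [(275,5),(436,96),(354,246),(207,177)]:
    y0=max(v-8,0); r=g[y0:v+9,u-8:u+9].astype(float); w=np.clip(np.median(r)-30-r,0,None); yy,xx=np.mgrid[:r.shape[0],:17]
    sc.append((u-8+(w*xx).sum()/w.sum(),y0+(w*yy).sum()/w.sum()))
W=np.array([ray('wrist',p,65,P)[:2] for p in sc]); print(np.round(sc,1).tolist(),W.round(1).tolist(),'centre',W.mean(0))
print('sides',[np.linalg.norm(W[i]-W[i-1]).round(1) for i in range(4)])
e=[np.degrees(np.arctan2(*(W[(i+1)%4]-W[i])[::-1])).round(1) for i in range(4)]; print('edge yaws',e)
big=cv2.resize(g[100:175,280:355],None,fx=8,fy=8,interpolation=cv2.INTER_CUBIC)
for rr,z,nm in[((145,200),73,'collar'),((60,95),95,'shaft12')]:
    c=cv2.HoughCircles(cv2.GaussianBlur(big,(0,0),4),cv2.HOUGH_GRADIENT,1,200,param1=60,param2=15,minRadius=rr[0],maxRadius=rr[1])
    if c is not None:
        for q in c[0][:1]:
            p=q[:2]/8+[280-.44,100-.44]; print(nm,p,q[2]/8,ray('wrist',p,z,P).round(1))
S=W.mean(0); Z=ray('wrist',(281.5,109.5),65,P)[:2]; d=Z-S; print('zero',Z,np.hypot(*d),np.degrees(np.arctan2(d[1],d[0])))
a,b=ray('wrist',(328,334),169+36-0,P)[:2],None
t=247.4-77+36
a,b=[ray('wrist',p,t-2,P)[:2] for p in((328,334),(367,308))]; d=b-a; print('knob line yaw',np.degrees(np.arctan2(d[1],d[0])),a,b,np.hypot(*d))
cv2.imwrite('pics/c3.png',cv2.resize(np.hstack([im[95:180,275:375],im[250:335,270:370]]),None,fx=4,fy=5,interpolation=cv2.INTER_CUBIC))
E
```

```text
[[274.6, 5.1], [435.6, 95.8], [354.4, 247.6], [206.6, 176.9]] [[641.0, 144.1], [684.0, 29.8], [570.1, -13.5], [526.4, 101.2]] centre [605.37531634  65.39597701]
sides [np.float64(122.4), np.float64(122.1), np.float64(121.9), np.float64(122.8)]
edge yaws [np.float64(-69.4), np.float64(-159.2), np.float64(110.8), np.float64(20.5)]
zero [599.57696304  96.33481012] 31.47748870671234 100.61486439451609
knob line yaw -6.197738570504163 [558.07770942   5.22359555] [575.91838579   3.28619034] 17.94556413269883
```

View pics/c3.png

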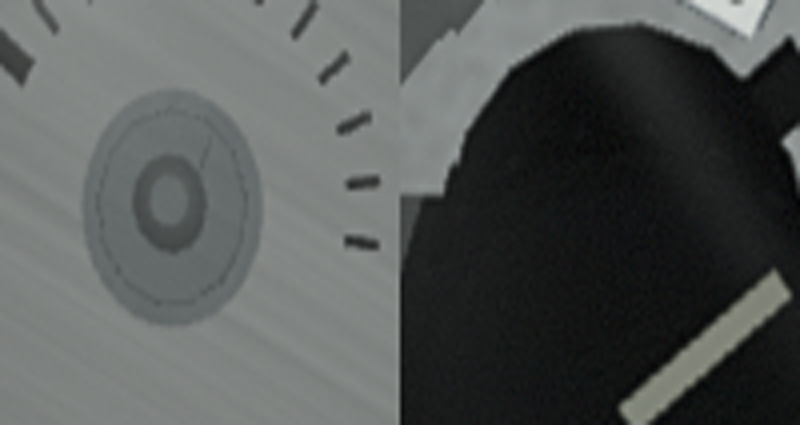

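The close crop gives the collar centre at (318.2,136.4) and the shaft tip at (317.2,135.4). A thin edge on the collar suggests the key lies near world yaw 21°. I'll compute the approach.

```bash
python3 - <<'E'
from h import *
P=(arm.get_calibration('wrist'),np.load('w2T.npy'))
print(ray('wrist',(318.2,136.4),73,P),ray('wrist',(317.2,135.4),95,P))
s=arm.state(); R=s['tool_rot']; S=np.array([605.3,65.2])
for off in(0,2,2.5):
    T=S-off*np.array([np.cos(np.radians(58)),np.sin(np.radians(58))]); d=np.append(T,195)-s['ee_pos']; print(off,T,(R.T@d)/500, s['ee_pos'])
E
```

```text
[605.9675493   65.41651988  73.        ] [605.60136067  65.27552524  95.        ]
0 [605.3  65.2] [ 0.15721177 -0.011368    0.10486559] [555.87114752   3.82148501 247.43908737]
2 [604.24016147  63.50390381] [ 0.15328489 -0.01060671  0.10486602] [555.87114752   3.82148501 247.43908737]
2.5 [603.97520184  63.07987976] [ 0.15230317 -0.01041638  0.10486613] [555.87114752   3.82148501 247.43908737]
```

Request:
move_arm(targets=[[[0.07,-0.005,0.03],[0,0,-0.03],-1],[[0.1535,-0.0105,0.06],[0,0,-0.061],-1],[[0.1535,-0.0105,0.09],[0,0,-0.061],-1],[[0.1535,-0.0105,0.1],[0,0,-0.061],-1],[[0.1535,-0.0105,0.1],[0,0,-0.061],-1],[[0.1535,-0.0105,0.1],[0,0,-0.061],-1]])

```text
time: 5.45
ee_pos: [604.3, 62.9, 198.0]
tool_rot: [[0.532, 0.847, 0.0], [0.847, -0.532, -0.0], [0.0, 0.0, -1.0]]
force: [-0.0, -0.4, 0.3]
gripper_width: 0.473
grip_force: 40.8
```

```bash
python3 - <<'E'
from h import *
a=arm.camera('scene')[:,:,::-1]; b=arm.camera('side')[:,:,::-1]
for n in('scene','side'):
    print(n,'shaft top',proj(n,(605.5,65.3,95)),'knob bottom',proj(n,(605.5,65.3,118)))
cv2.imwrite('pics/c4.png',np.hstack([cv2.resize(a[205:290,300:395],(400,360),interpolation=cv2.INTER_CUBIC),cv2.resize(b[195:280,295:390],(400,360),interpolation=cv2.INTER_CUBIC)]))
s=arm.state(); print(s['ee_pos'],s['force'])
E
```

```text
scene shaft top [348.0261584 254.8643006] knob bottom [348.44595996 245.86054337]
side shaft top [340.89885137 246.94418361] knob bottom [341.06513557 240.05368631]
[604.63189624  63.0832976  198.53353844] [-0.15049627 -0.18814326  0.15703031]
```

View pics/c4.png

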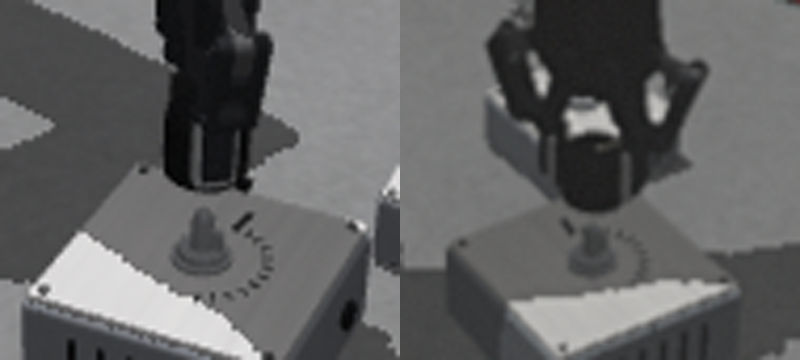

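Both views show the knob centred over the shaft: scene crop x 203 for both, side crop 597 against 595. I'll go down gently.

Request:
move_arm(targets=[[[0,0,0.02],[0,0,0],-1],[[0,0,0.04],[0,0,0],-1],[[0,0,0.04],[0,0,0],-1],[[0,0,0.044],[0,0,0],-1],[[0,0,0.048],[0,0,0],-1],[[0,0,0.052],[0,0,0],-1],[[0,0,0.054],[0,0,0],-1],[[0,0,0.054],[0,0,0],-1]])

```text
time: 6.35
ee_pos: [604.3, 64.0, 170.3]
tool_rot: [[0.53, 0.848, -0.0], [0.848, -0.53, -0.0], [-0.0, -0.0, -1.0]]
force: [0.1, -0.1, -0.2]
gripper_width: 0.479
grip_force: 40.8
```

Request:
move_arm(targets=[[[0,0,0.004],[0,0,0],-1],[[0,0,0.008],[0,0,0],-1],[[0,0,0.01],[0,0,0],-1],[[0,0,0.01],[0,0,0],-1]])

```text
time: 6.75
ee_pos: [604.2, 63.9, 165.1]
tool_rot: [[0.53, 0.848, -0.0], [0.848, -0.53, -0.0], [-0.0, -0.0, -1.0]]
force: [-0.3, -0.1, -0.3]
gripper_width: 0.476
grip_force: 40.8
```

Request:
move_arm(targets=[[[0,0,0.002],[0,0,0],-1],[[0,0,0.004],[0,0,0],-1],[[0,0,0.004],[0,0,0],-1]])

```text
time: 7.05
ee_pos: [604.3, 63.9, 163.2]
tool_rot: [[0.53, 0.848, -0.0], [0.848, -0.53, -0.0], [-0.0, -0.0, -1.0]]
force: [0.4, 0.5, -0.7]
gripper_width: 0.473
grip_force: 40.8
```

Request:
move_arm(targets=[[[0,0,0.002],[0,0,0],-1],[[0,0,0.003],[0,0,0],-1],[[0,0,0.003],[0,0,0],-1]])

```text
time: 7.35
ee_pos: [604.5, 64.0, 162.1]
tool_rot: [[0.53, 0.848, 0.0], [0.848, -0.53, -0.0], [0.0, 0.0, -1.0]]
force: [-0.4, 0.1, 2.5]
gripper_width: 0.476
grip_force: 41.1
```

Request:
move_arm(targets=[[[0,0,0.002],[0,0,0],-1],[[0,0,0.002],[0,0,0],-1]])

```text
time: 7.55
ee_pos: [604.5, 64.0, 161.1]
tool_rot: [[0.53, 0.848, 0.001], [0.848, -0.53, -0.0], [0.0, 0.001, -1.0]]
force: [-1.0, 0.3, 3.1]
gripper_width: 0.473
grip_force: 41.2
```

Contact on the key at about 162 mm with 3 N. I'll press one more mm and turn slowly anticlockwise.

Request:
move_arm(targets=[[[0,0,0.002],[0,0,0],-1],[[0,0,0.002],[0,0,-0.02],-1],[[0,0,0.002],[0,0,-0.04],-1],[[0,0,0.002],[0,0,-0.04],-1]])

```text
time: 7.95
ee_pos: [604.2, 63.9, 159.4]
tool_rot: [[0.42, 0.908, -0.001], [0.908, -0.42, -0.0], [-0.0, -0.001, -1.0]]
force: [-0.7, 0.2, -0.9]
gripper_width: 0.475
grip_force: 40.8
```

Request:
move_arm(targets=[[[0,0,0],[0,0,-0.015],-1],[[0,0,0],[0,0,-0.025],-1],[[0,0,0],[0,0,-0.025],-1]])

```text
time: 8.25
ee_pos: [604.2, 63.9, 159.4]
tool_rot: [[0.349, 0.937, -0.001], [0.937, -0.349, -0.0], [-0.0, -0.001, -1.0]]
force: [0.5, -0.2, 1.5]
gripper_width: 0.475
grip_force: 40.8
```

Request:
move_arm(targets=[[[0,0,0],[0,0,-0.015],-1],[[0,0,0],[0,0,-0.025],-1],[[0,0,0],[0,0,-0.025],-1]])

```text
time: 8.55
ee_pos: [604.3, 63.8, 159.6]
tool_rot: [[0.275, 0.962, -0.0], [0.962, -0.275, -0.0], [-0.0, -0.0, -1.0]]
force: [0.1, -0.8, -1.5]
gripper_width: 0.473
grip_force: 40.8
```

The force vanished on turning while lower than the contact height, so the keyway probably found the key. I'll test by going down.

Request:
move_arm(targets=[[[0,0,0.004],[0,0,0],-1],[[0,0,0.006],[0,0,0],-1],[[0,0,0.006],[0,0,0],-1]])

```text
time: 8.85
ee_pos: [604.4, 63.8, 156.6]
tool_rot: [[0.274, 0.962, -0.0], [0.962, -0.274, -0.0], [-0.0, 0.0, -1.0]]
force: [1.0, -1.7, -1.2]
gripper_width: 0.476
grip_force: 40.8
```

```bash
python3 -c "
from h import *
s=arm.state(); print(s['ee_pos'],s['force'],s['moment'])"
```

```text
[604.36908776  63.84149318 156.62624187] [ 0.98753519 -1.7455403  -1.22848717] [-0.2241915  -0.15867226 -0.02181082]
```

Request:
move_arm(targets=[[[0,0,0.004],[0,0,0],-1],[[0,0,0.007],[0,0,0],-1],[[0,0,0.007],[0,0,0],-1]])

```text
time: 9.15
ee_pos: [604.4, 63.8, 153.1]
tool_rot: [[0.273, 0.962, -0.0], [0.962, -0.273, -0.0], [-0.0, 0.0, -1.0]]
force: [1.2, -1.1, -1.3]
gripper_width: 0.475
grip_force: 40.8
```

Request:
move_arm(targets=[[[0,0,0.002],[0,0,0],-1],[[0,0,0.003],[0,0,0],-1],[[0,0,0.003],[0,0,0],-1]])

```text
time: 9.45
ee_pos: [604.4, 63.9, 152.0]
tool_rot: [[0.273, 0.962, 0.0], [0.962, -0.273, -0.0], [-0.0, 0.0, -1.0]]
force: [0.7, -2.3, 1.0]
gripper_width: 0.475
grip_force: 41.0
```

Request:
move_arm(targets=[[[0,0,0.002],[0,0,0],-1],[[0,0,0.002],[0,0,0],-1]])

```text
time: 9.65
ee_pos: [604.4, 63.9, 151.1]
tool_rot: [[0.273, 0.962, 0.0], [0.962, -0.273, -0.0], [-0.0, 0.0, -1.0]]
force: [-1.4, -1.2, 2.7]
gripper_width: 0.476
grip_force: 41.2
```

Request:
move_arm(targets=[[[0,0,0.002],[0,0,0],-1],[[0,0,0.002],[0,0,0],-1]])

```text
time: 9.85
ee_pos: [604.4, 63.9, 150.2]
tool_rot: [[0.273, 0.962, 0.0], [0.962, -0.273, -0.0], [-0.0, 0.0, -1.0]]
force: [-1.4, -1.0, 4.9]
gripper_width: 0.474
grip_force: 41.4
```

The knob is home at about 151 mm, 11 mm below the key contact, as expected. I'll ease the pressure and turn about 79° anticlockwise.

Request:
move_arm(targets=[[[0,0,-0.002],[0,0,0],-1],[[0,0,-0.002],[0,0,-0.04],-1],[[0,0,-0.002],[0,0,-0.08],-1],[[0,0,-0.002],[0,0,-0.12],-1],[[0,0,-0.002],[0,0,-0.16],-1],[[0,0,-0.002],[0,0,-0.2],-1],[[0,0,-0.002],[0,0,-0.24],-1],[[0,0,-0.002],[0,0,-0.28],-1],[[0,0,-0.002],[0,0,-0.32],-1],[[0,0,-0.002],[0,0,-0.36],-1],[[0,0,-0.002],[0,0,-0.39],-1],[[0,0,-0.002],[0,0,-0.39],-1]], squeeze=60)

```text
time: 11.05
ee_pos: [608.0, 63.8, 152.2]
tool_rot: [[-0.814, 0.581, 0.008], [0.581, 0.814, 0.0], [-0.007, 0.005, -1.0]]
force: [8.6, -0.4, 0.6]
gripper_width: 0.471
grip_force: 60.3
```

```bash
python3 - <<'E'
from h import *
im,P=shot('wrist','w5.png'); np.save('w5T.npy',P[1])
s=arm.state(); R=s['tool_rot']; print(s['ee_pos'],s['force'],s['moment'],np.degrees(np.arctan2(R[1,0],R[0,0])))
E
```

```text
[608.01832958  63.80549797 152.1824723 ] [ 7.6348785  -1.91280893  0.73428331] [-0.28037904 -1.58126115 -0.07938849] 144.36180579287458
```

View pics/w5.png

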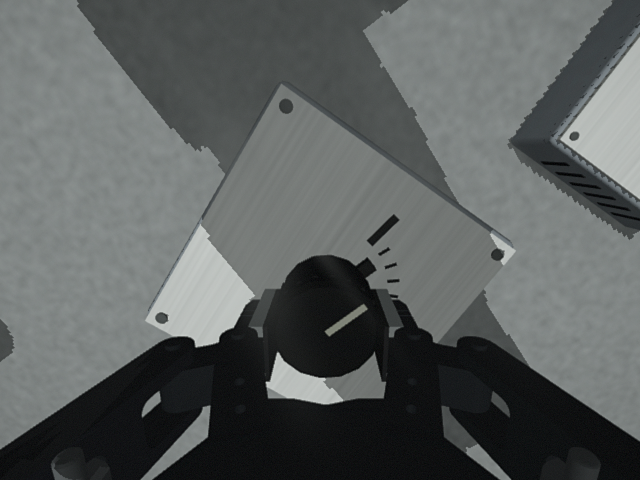

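The pointer nose at (368,267) is a few degrees short of the zero mark. A side load of about 8 N comes from the grip offset, so I'll shift to relieve it and turn the last 10°.

Request:
move_arm(targets=[[[-0.006,0.004,0],[0,0,-0.02],-1],[[-0.006,0.004,0],[0,0,-0.045],-1],[[-0.006,0.004,0],[0,0,-0.053],-1],[[-0.006,0.004,0],[0,0,-0.053],-1],[[-0.006,0.004,0],[0,0,-0.053],-1]])

```text
time: 11.6
ee_pos: [608.9, 64.3, 151.3]
tool_rot: [[-0.898, 0.441, 0.002], [0.441, 0.898, 0.001], [-0.002, 0.002, -1.0]]
force: [4.0, 3.2, 3.8]
gripper_width: 0.474
grip_force: 60.6
```

```bash
python3 - <<'E'
from h import *
im,P=shot('wrist','w6.png'); np.save('w6T.npy',P[1])
s=arm.state(); R=s['tool_rot']; print(s['ee_pos'],s['force'],s['moment'],np.degrees(np.arctan2(R[1,0],R[0,0])))
m=((im.min(2)>115)&(np.ptp(im.astype(int),axis=2)<45)).astype(np.uint8); m=m[298:345,318:380]
k,l,st,c=cv2.connectedComponentsWithStats(m); i=1+st[1:,4].argmax(); yy,xx=np.nonzero(l==i); print(st[i])
W=np.array([ray('wrist',(x+318,y+298),109,P)[:2] for x,y in zip(xx,yy)]); v=np.linalg.svd(W-W.mean(0))[2][0]; print('line yaw +-180',np.degrees(np.arctan2(v[1],v[0])),np.ptp(W@v),W.mean(0))
E
```

```text
[608.88747668  64.27309091 151.32477599] [3.41834957 2.25925811 2.97584643] [ 0.5702485  -0.91286301 -0.16162811] 153.86050877551668
[  8  12  38  26 147]
line yaw +-180 101.56242025938735 16.26031132529569 [604.92604378  73.74570745]
```

Line yaw is 101.6° against 100.6° for zero. Now I release and lift.

Request:
move_arm(targets=[[[0,0,0],[0,0,0],0],[[0,0,0],[0,0,0],0.5],[[0,0,0],[0,0,0],1],[[0,0,0],[0,0,0],1],[[0,0,0],[0,0,0],1],[[0,0,0],[0,0,0],1],[[0,0,-0.05],[0,0,0],1],[[0,0,-0.12],[0,0,0],1],[[0,0,-0.2],[0,0,0],1],[[0.06,0,-0.24],[0,0,0],1],[[0.06,0,-0.24],[0,0,0],1],[[0.06,0,-0.24],[0,0,0],1]])

```text
time: 12.85
ee_pos: [581.1, 77.2, 271.4]
tool_rot: [[-0.898, 0.439, 0.002], [0.439, 0.898, -0.0], [-0.002, 0.0, -1.0]]
force: [0.0, -0.1, 0.2]
gripper_width: 0.997
grip_force: 0.0
```

```bash
python3 - <<'E'
from h import *
im,P=shot('wrist','w7.png'); s=arm.state(); print(s['ee_pos'],s['force'])
u,v=proj('wrist',(605.6,65.3,109),P).astype(int); print(u,v)
r=im[max(v-40,0):v+40,u-40:u+40]
h=((r.min(2)>115)&(np.ptp(r.astype(int),axis=2)<45)).astype(np.uint8)
k,l,st,c=cv2.connectedComponentsWithStats(h)
for i in range(1,k):
    if 20<st[i,4]<400:
        yy,xx=np.nonzero(l==i); W=np.array([ray('wrist',(x+u-40,y+max(v-40,0)),109,P)[:2] for x,y in zip(xx,yy)]); d=np.linalg.svd(W-W.mean(0))[2][0]; print(st[i],np.degrees(np.arctan2(d[1],d[0])),np.ptp(W@d),(W[(W@d).argmin()],W[(W@d).argmax()]))
cv2.imwrite('pics/c7.png',cv2.resize(im[max(v-75,0):v+75,u-75:u+75,::-1],(500,500)))
E
```

```text
[581.02836921  76.97064384 270.41669029] [ 0.36919739  0.28387574 -0.06450869]
325 285
```

View pics/c7.png

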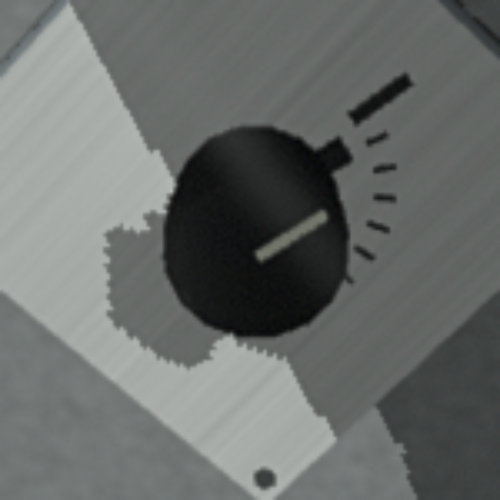

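The crop shows the knob seated, with its nose end at (343,153), the mark's inner end at (352,118) and the line from (260,255) to (325,215). Last, a numeric check by rays.

```bash
python3 - <<'E'
from h import *
P=pose('wrist'); g=lambda p,z: ray('wrist',(250+p[0]*.3,210+p[1]*.3),z,P)[:2]
S=np.array([605.6,65.3]); ang=lambda d: np.degrees(np.arctan2(d[1],d[0])).round(1)
for z in(109,120): a,b=g((260,255),z),g((325,215),z); print(z,'line',ang(b-a),a,b,'disc L/R',np.linalg.norm(g((165,240),z)-g((348,240),z)))
n=g((343,153),75.5); m=g((352,118),65); print('nose',n,np.hypot(*(n-S)),ang(n-S),'mark',m,np.hypot(*(m-S)),ang(m-S),'gap',np.hypot(*(n-m)))
E
```

```text
109 line 97.3 [606.3279724   66.60510189] [604.14391357  83.55176646] disc L/R 40.42943553351105
120 line 97.3 [602.21693474  68.51826571] [600.1364273   84.66144889] disc L/R 38.512580487096166
nose [603.55144602  91.09373536] 25.87495617340232 94.5 mark [599.41172694  96.45512813] 31.763764451465292 101.2 gap 6.773611043100012
```

The pointer is at 95–97° against 100.6°, about 2–3 mm from the mark at 27 mm radius. The line's start agrees with the seated height, so I hand in.

```bash
python3 -c "
from station import arm
print(arm.close_job())"
```

```text
the job is handed in; nothing more can be done
None
```

I seated the knob on its keyed spindle, turned it to within about 3–6° of the zero mark (limit about 13°), let go, and handed the job in at about 13 s; `close_job()` returned no verdict.

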